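Seat the stop bar in the length jig and clamp it

ROBOT

A 6-joint arm with a two-finger parallel gripper is mounted at the origin on a cart in front of the work surface, level with it; the furniture and walls round the work are solid. World frame = base frame: x ahead of the robot, y to its left, z up, the work surface at z = 0. Lengths are in mm, angles in rad, forces in N, time in s.
With the tool pointing down it reaches from about 275 to 1000 mm from the base axis. Payload 8.4 kg.
Tool frame: the origin (TCP) lies midway between the tips of the shut fingers; the grasp point (between the pads) lies 19 mm behind it; y points along the fingers, z is the direction in which the jaws open and shut, and the axes are right-handed (so a half turn about y gives the same grasp; the last joint's range is limited). The gripper opens to 85 mm and grips with 20 to 120 N. Pads are 22 mm wide; open, the fingers measure 114 mm over their backs; the gripper's body (76 mm by 85 mm) begins 54 mm behind the grasp point. The pads swing forward as they close: fully open they stand 13 mm farther back than shut.
Start: joints at [-0.002, 0.353, 1.633, -0, 1.155, -0.002], TCP at [625.002, -0, 231.281] pointing down, gripper open.
Joint ranges: [-2.63, 2.63], [-0.92, 2.1], [0.06, 2.66], [-1.3, 4.44], [0, 2.69], [-3.02, 3.02]. Speed limits (rad/s): [2.22, 2.22, 2.79, 3.14, 3.14, 3.14].

INTERFACE

Orientations are given as [roll, pitch, yaw] about the fixed x, y, z axes, in that order (R = Rz(yaw) Ry(pitch) Rx(roll)).
In Python, from rig import r gives the robot as it stands. The module is installed in compiled form; this text tells all that it offers.
- The arm moves only by the tool apply_moves, never from a script. Its argument "plan" is text: rows parted by semicolons, each of 7 numbers parted by spaces: the shift along the tool's x, y, z in cm, then the turn, a rotation vector about the tool's x, y, z in degrees, then the closure, from 0 (fully open) to 1 (shut). A call has 1 to 20 rows; each row shifts and turns the pose as measured when the row begins, along the tool's axes as they then stand; what a row does not reach is not made up. A row lasts 1/10 s, in which the tool goes at most 50 mm and 8.59 degrees, less where a joint would pass 70% of its speed; a pose out of reach is approached as far as the arm can. A call is refused whole if a number of a shift passes 5 or a number of a turn 8.59, either way. A call with a gripper value outside its range is refused whole. The fingers move at their own pace and stop on an object; "squeeze" is the grip in N (left out, the last holds). Time passes only in rows, so rows that do not move let the fingers close. It gives the time, the measured TCP pose, the force and the opening at its end, in the units of the state.
- r.sense(): the state, without advancing time (a new reading comes with each control period).
- r.grab_frame(name): name is "scene" or "side" or "wrist"; returns the picture (400x640x3 uint8, blue, green, red); there is no depth.
- r.get_calibration(name): a dict with "vertical_fov" (degrees; the focal length in pixels is half the picture's height over the tangent of half this angle, whatever the lens; pixels are square), "cx", "cy" (the principal point, pixels), "R" (3x3) and "t" (3): a world point X has camera coordinates R X + t; the wrist camera has in their place "hand_eye" (4x4, takes a point from camera to tool coordinates, whose origin is the TCP and whose axes are the tool frame's). Camera axes: x right, y down, z forward; pixel columns grow to the right and rows downward; lengths in mm; the calibration is good to about 2 mm. A picture is of the moment at which its call begins: read the wrist's pose just before it. get_calibration takes no time and is no camera call.
- r.sign_off(): hands the job in, once; it reports no verdict.
The state is a dict: "clock": time; "qpos": joint angles; "qvel": joint speeds; "joint_efforts": joint torques, N m; "eef_pos": TCP position; "tcp_rot": TCP orientation; "contact_force": force on the tool from outside, world axes, zero at the start; "wrist_torque": the same for the moment, N m; "opening": opening from 0.0 (shut) to 1.0 (fully open).
Only numpy, scipy, OpenCV 4.12 (cv2) and the standard library are available. Lean on these libraries where they do the work, as an engineer would, in place of code of your own. Each camera call takes 0.05 s, during which the arm holds its last target. There are 200 camera calls.

TASK

Set up the length jig: slide the steel stop bar, nose first, into the jig's blind slot until you feel it is fully home against the stop hidden inside, easing it in gently so that neither slot nor stop is rammed. Let go of the bar, then swing the cam lever all the way over to clamp it, leaving the bar fully home. Do not disturb the things standing around.

Things in the scene. Friction and masses are not known exactly. Their poses are not given: they have to be found in the camera images.
- bar_grip (a point): Loose stop bar: steel, 14 mm wide, 14 tall, 124 long, lying flat, about 0.14 kg; at its rear end stands an upright dark grip with ribbed sides, 34 mm long, 17 wide, its top 41 mm above the bar's underside. This point is on the bar's middle plane, 28 mm above the underside, 17 mm from the rear end. x points along the bar to the nose, z up.
- bar_nose (a point): Centre of the flat nose face of the stop bar (the end away from the grip), 107 mm ahead of bar_grip along x and 7 mm above the underside. Same axes as bar_grip.
- slot_mouth (a point): Centre of the mouth of the blind slot, 15 mm above the table; x points into the slot, z up. Slot 16 mm wide, 15.5 high, covered, its floor 7 mm below this point. Dark cheeks flare the mouth to about 24 mm wide over 16 mm in front. A rigid stop closes the slot 38 to 62 mm inside: its depth differs each time, is hidden, and shows only by resistance. Sliding takes 1 to 3 N; the stop bears at most 25 N.
- ledge (a point): The length jig, screwed to the table: a steel base plate 8 mm thick and 56 wide carries an aluminium block 90 mm long, about 50 wide, top 42 mm above the table, with the slot. In front of the slot's mouth the plate runs on for 95 mm as a ledge, level with the slot's floor, on which the bar rests and slides. This point: on the ledge's top, 50 mm before the mouth; axes as slot_mouth.
- lever (a joint): Angle of the jig's cam lever, rad: 0 open, the arm lying along the slot's x over the block; grows counter-clockwise seen from above to 1.57, its limit: arm square to the slot on the +y side, clamped. It stays where it is left (0.08 N m of friction, more near the end, where its eccentric hidden in the block presses on the bar). Starts near open, within 0.25.
- lever_pivot (a point): Point on the lever's upright pivot axis, at the height of lever_knob, 25 mm inward of the mouth and 17 mm to the +y side of the slot's middle; axes as slot_mouth.
- lever_knob (a point): Middle of the upright black round knob at the end of the lever, 14 mm in diameter, 52 mm from the pivot axis. The knob's top is 13 mm above this point, the top face of the steel arm (9 mm wide) 12 mm below it, the block's top 20 mm below it; this point is 62 mm above the table.
- gel_cup_mid (a point): Bystander: green measuring cup with clear lid, 59 mm across, 49 mm tall; point 10 mm above its foot.
- glue_bottle_mid (a point): Bystander: white squeeze bottle with tethered cap, about 38 x 47 mm, 110 mm tall; point 10 mm above its foot.
- pliers_mid (a point): Bystander: side cutters with yellow handles lying flat, 54 x 170 x 16 mm; point near the middle, 10 mm above the table.
- drop_bottle_mid (a point): Bystander: small white dropper bottle, 20 mm across, 36 mm tall; point 10 mm above its foot.
Mind the look-alikes: they are no part of the job. Of the things that look like the part that bears bar_grip, the largest one is meant.

How it is judged (in metres and radians):
On the way, in this order (a step that is already met when the one before it is completed fails the run):
1. the bar is in the slot with its nose against the hidden stop (gap under 2 mm), lever still open (under 0.5 rad) (x of stop_face in the frame of bar_nose between 0 and 0.007 m and y of bar_nose in the frame of slot_mouth between -0.004 and 0.004 m and z of bar_nose in the frame of slot_mouth between -0.004 and 0.004 m and x of bar_nose in the frame of slot_mouth above 0.03 m and angle between the x axis of bar_nose and the x axis of slot_mouth, either way round below 0.08 rad and value of joint lever below 0.5 rad), for 0.2 s.
2. the bar has been let go of, still home, before the lever is swung (all of step 1 and contact force between stop_bar and the fingers below 0.1 N), for 0.2 s.
3. the lever is swung fully over (more than 1.42 rad) with the bar home (x of stop_face in the frame of bar_nose between 0 and 0.007 m and y of bar_nose in the frame of slot_mouth between -0.004 and 0.004 m and z of bar_nose in the frame of slot_mouth between -0.004 and 0.004 m and x of bar_nose in the frame of slot_mouth above 0.03 m and angle between the x axis of bar_nose and the x axis of slot_mouth, either way round below 0.08 rad and value of joint lever above 1.42 rad), for 0.2 s.
At the end, for the whole second after the job is handed in: The bar lies in the slot, straight (within 0.08 rad) and at rest on the ledge, its nose within 2 mm of the hidden stop, and the lever is clamped (more than 1.42 of 1.57 rad) (all of step 3 and linear speed of stop_bar below 0.01 m/s and height (world z) of bar_grip below 0.045 m); the robot touches nothing.
It fails at once if the hidden stop is rammed: more than 25 N between bar and stop (contact force between stop_bar and stop_face above 25 N).
It fails at once if the bar is forced against the jig with more than 40 N (contact force between stop_bar and jig above 40 N).
It fails at once if a bystander is shifted by more than 20 mm (distance of any of gel_cup_mid, glue_bottle_mid, pliers_mid, drop_bottle_mid from where it was at the start of the episode above 0.02 m).
It also fails if it takes over 61 s, if anything falls off the work surface, if the arm or the gripper's body presses on something with over 40 N, if the wrist force passes 120 N, or if a joint passes its speed limit or range.

## Working session

There is one attempt and no reset: what is moved stays moved. The work goes in short steps, Python scripts to look and compute and a tool call to move; the robot and the scene stay as the last step left them, time stands still between calls to the robot, and variables do not carry over. Pictures are saved under pics/ and viewed, about 8 in all and at most 12, crops included, and the job is handed in when it is done.

Besides the shell and the picture viewer there is one more tool, called after "Call:" by a JSON object that holds its "api" and its "payload", one argument or row to a line. apply_moves: Moves the arm, as the interface text tells. Its arguments: {"type":"object","properties":{"plan":{"type":"string"},"squeeze":{"type":"number"}},"required":["plan"]}

```bash
mkdir -p pics; cat > h.py <<'E'
import numpy as np, cv2
from rig import r
from scipy.spatial.transform import Rotation as Ro
def cal(name):
    c=r.get_calibration(name); f=200/np.tan(np.radians(c["vertical_fov"])/2); return c,f
def Rt(s): return Ro.from_euler('xyz',s["tcp_rot"]).as_matrix()
def ray(name,u,v,s=None):
    c,f=cal(name); d=np.array([(u-c["cx"])/f,(v-c["cy"])/f,1.])
    if name!="wrist":
        R=np.array(c["R"]);t=np.array(c["t"]); return -R.T@t, R.T@d
    H=np.array(c["hand_eye"]); R=Rt(s)
    return R@H[:3,3]+np.array(s["eef_pos"]), R@H[:3,:3]@d
def onz(name,u,v,z,s=None):
    o,d=ray(name,u,v,s); return o+d*(z-o[2])/d[2]
def proj(name,X,s=None):
    c,f=cal(name); X=np.array(X,float)
    if name!="wrist": p=np.array(c["R"])@X+np.array(c["t"])
    else:
        H=np.array(c["hand_eye"]); p=Rt(s).T@(X-np.array(s["eef_pos"])); p=H[:3,:3].T@(p-H[:3,3])
    return np.array([c["cx"]+f*p[0]/p[2],c["cy"]+f*p[1]/p[2]])
E
python3 - <<'E'
from h import *
s=r.sense();print(s)
print(Rt(s).round(3))
for n in("scene","side","wrist"):
    cv2.imwrite(f"pics/{n}0.png",r.grab_frame(n)); print(n,r.get_calibration(n))
E
```

```text
{'clock': 0.0, 'qpos': array([-2.39439819e-03,  3.53628192e-01,  1.63419273e+00, -7.32848559e-06,
        1.15520508e+00, -2.37311800e-03]), 'qvel': array([ 0.00205391,  0.00218281, -0.00189905, -0.00064012,  0.00014778,
       -0.00110529]), 'joint_efforts': array([-2.03471049e-03, -6.05236173e+01, -3.42063046e+01, -2.62302356e-04,
        9.48130677e-03,  3.61521288e-06]), 'eef_pos': array([6.24488388e+02, 2.42987918e-03, 2.30549083e+02]), 'tcp_rot': array([-1.57222968e+00, -3.29891634e-06, -1.57081464e+00]), 'contact_force': array([-1.05448326, -0.59116743, -0.58499364]), 'wrist_torque': array([ 0.02662822,  0.0183827 , -0.01722304]), 'opening': 1.00113270640339}
[[-0.    -0.001  1.   ]
 [-1.    -0.    -0.   ]
 [ 0.    -1.    -0.001]]
scene {'vertical_fov': 57.6062378574747, 'cx': 325.8995430205757, 'cy': 194.89553094813, 'R': array([[ 0.87784946, -0.47891816, -0.00420851],
       [-0.3702214 , -0.67298304, -0.64033581],
       [ 0.30383619,  0.56367653, -0.76808355]]), 't': array([-502.63237781,  291.44259826, 1075.70184278])}
side {'vertical_fov': 53.48113449887318, 'cx': 313.6191367163635, 'cy': 195.56907958875493, 'R': array([[ 0.84477736, -0.53511056,  0.00281098],
       [-0.19056424, -0.30574349, -0.93284843],
       [ 0.50003648,  0.78751356, -0.36025812]]), 't': array([-474.35526426,  172.64786466,  755.26174282])}
wrist {'vertical_fov': 71.13568113539107, 'cx': 317.72375941248447, 'cy': 197.39048335939083, 'hand_eye': array([[-1.23915705e-03,  9.53855842e-01,  3.00262379e-01,
        -7.68005336e+01],
       [ 5.21844639e-04, -3.00261952e-01,  9.53856639e-01,
        -1.43217274e+02],
       [ 9.99999096e-01,  1.33866850e-03, -1.25692842e-04,
        -2.80319729e-01],
       [ 0.00000000e+00,  0.00000000e+00,  0.00000000e+00,
         1.00000000e+00]])}
```

View pics/scene0.png

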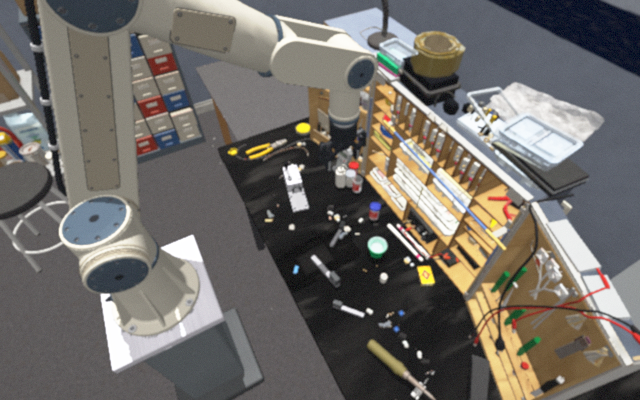

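View pics/wrist0.png

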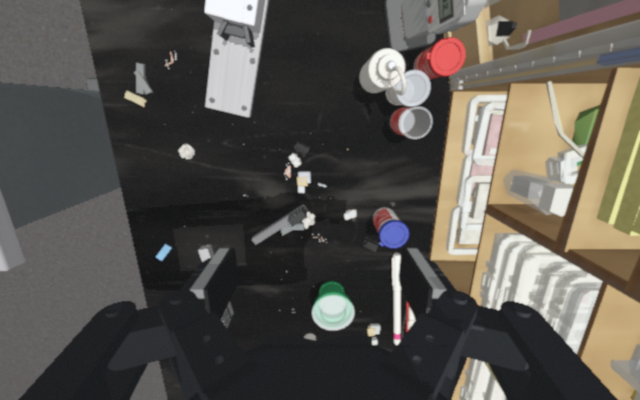

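```bash
python3 - <<'E'
from h import *
a=cv2.imread("pics/scene0.png")[145:345,255:455]; b=cv2.imread("pics/side0.png")
cv2.imwrite("pics/sc.png",cv2.resize(a,None,fx=3,fy=3,interpolation=cv2.INTER_CUBIC))
for n,u,v in [("scene",340,235),("scene",325,270),("scene",347,308),("scene",293,185)]: print(u,v,onz(n,u,v,10).round())
E
```

```text
340 235 [577. -89.  10.]
325 270 [ 473. -178.   10.]
347 308 [ 470. -313.   10.]
293 185 [535. 183.  10.]
```

View pics/sc.png

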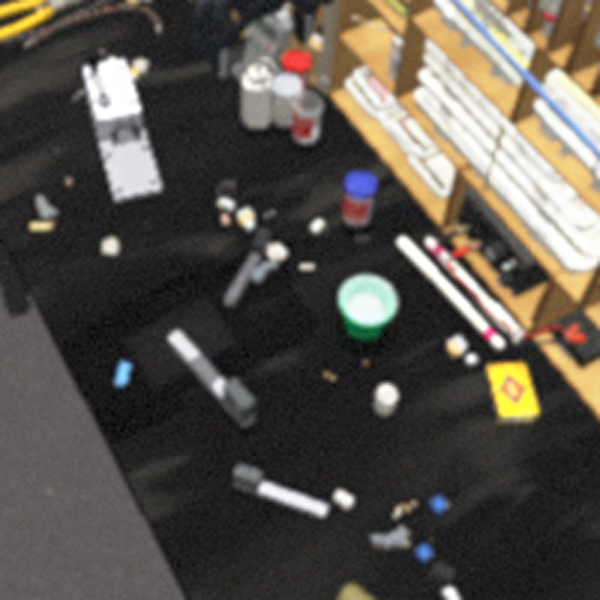

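View pics/side0.png

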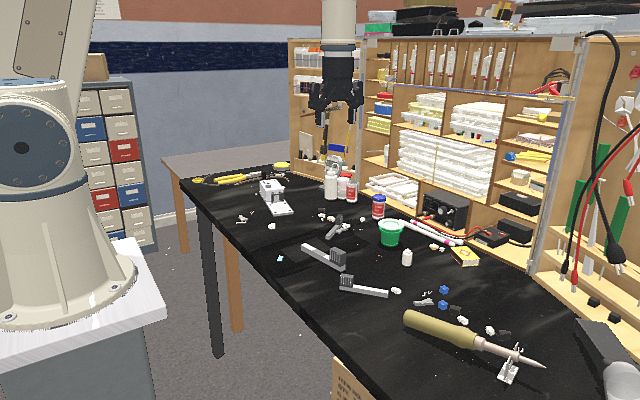

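```bash
python3 - <<'E'
from h import *
f=lambda x,y,z=7: onz("scene",255+x/3,145+y/3,z)
for n,a,b in [("A",(178,340),(245,420)),("B",(325,510),(240,485)),("C",(230,300),(265,255))]:
    p,q=f(*a),f(*b); print(n,p.round(),q.round(),np.linalg.norm(p-q).round())
# jig ledge corners
for a in [(114,200),(162,187),(103,138),(146,130)]: print(f(*a,8).round())
for a in [(103,100),(92,68)]: print("lever?",f(*a,62).round())
E
```

```text
A [ 463. -124.    7.] [ 480. -236.    7.] 113.0
B [ 501. -352.    7.] [ 443. -292.    7.] 83.0
C [ 535. -108.    7.] [597. -76.   7.] 70.0
[483.  74.   8.]
[540.  64.   8.]
[512. 165.   8.]
[563. 151.   8.]
lever? [521. 174.  62.]
lever? [531. 228.  62.]
```

Call:
{"api": "apply_moves", "payload": {
  "plan": "-4 0 -2.5 0 0 0 0;-4 0 -2.5 0 0 0 0;-4 0 -2.5 0 0 0 0;-4 0 -2 0 0 0 0;0 0 0 0 0 0 0;0 0 0 0 0 0 0"
}}

```text
clock: 0.75
eef_pos: [526.1, 164.1, 229.0]
tcp_rot: [-1.573, -0.001, -1.573]
contact_force: [0.6, -0.4, 0.9]
opening: 0.999
```

```bash
python3 - <<'E'
from h import *
import pickle
s=r.sense();cv2.imwrite("pics/w1.png",r.grab_frame("wrist"));pickle.dump(s,open("s1.pkl","wb"))
print(s["clock"],s["eef_pos"],s["tcp_rot"])
E
```

```text
0.75 [526.1157877  164.11183307 228.97544088] [-1.57321811e+00 -5.92045603e-04 -1.57323927e+00]
```

View pics/w1.png

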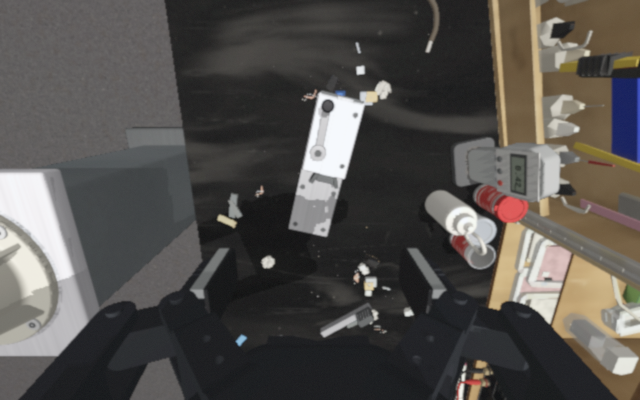

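Call:
{"api": "apply_moves", "payload": {
  "plan": "4.5 0 -0.5 0 0 0 0;4.5 0 -0.5 0 0 0 0;4.5 0 -0.5 0 0 0 0;4.5 0 -0.5 0 0 0 0;4.5 0 -0.5 0 0 0 0;4.5 0 -0.5 0 0 0 0;4.5 0 -0.5 0 0 0 0;4 0 -0.5 0 0 0 0;0 0 0 0 0 0 0;0 0 0 0 0 0 0"
}}

```text
clock: 1.8
eef_pos: [484.2, -215.9, 228.8]
tcp_rot: [-1.57, -0.003, -1.586]
contact_force: [-0.3, 1.1, 0.3]
opening: 1.004
```

```bash
python3 - <<'E'
from h import *
import pickle
s=r.sense();cv2.imwrite("pics/w2.png",r.grab_frame("wrist"));pickle.dump(s,open("s2.pkl","wb"))
print(s["clock"],s["eef_pos"],s["tcp_rot"])
E
```

```text
1.8 [ 484.15829158 -215.93049055  228.83185237] [-1.56996451 -0.00268021 -1.58585538]
```

View pics/w2.png

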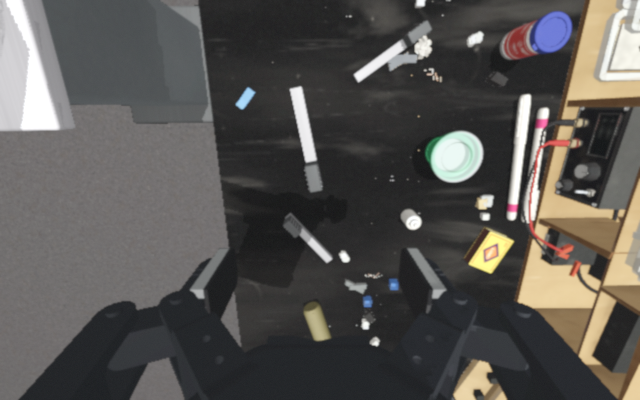

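```bash
cat > m.py <<'E'
from h import *
import pickle
s1=pickle.load(open("s1.pkl","rb"));s2=pickle.load(open("s2.pkl","rb"))
w1=cv2.imread("pics/w1.png");w2=cv2.imread("pics/w2.png")
def mask(img,lo,hi,roi):
    g=cv2.cvtColor(img,cv2.COLOR_BGR2GRAY);m=np.zeros_like(g);x0,y0,x1,y1=roi
    m[y0:y1,x0:x1]=cv2.inRange(g,lo,hi)[y0:y1,x0:x1]
    c=max(cv2.findContours(m,0,cv2.CHAIN_APPROX_NONE)[0],key=cv2.contourArea);return c
def rep(n,c,z,s):
    P=np.array([onz("wrist",*p,z,s)[:2] for p in cv2.boxPoints(cv2.minAreaRect(c))])
    hull=np.array([onz("wrist",*p[0],z,s)[:2] for p in c],np.float32)
    (cx,cy),(w,h),a=cv2.minAreaRect(hull); B=cv2.boxPoints(((cx,cy),(w,h),a))
    e=[B[1]-B[0],B[2]-B[1]];L=max(e,key=np.linalg.norm);L=L if L[1]>0 else -L
    ang=np.degrees(np.arctan2(L[1],L[0]))
    print(n,"c",round(cx,1),round(cy,1),"size",round(w,1),round(h,1),"yaw",round(ang,2)); return np.array([cx,cy]),ang
E
python3 - <<'E'
from m import *
g=cv2.cvtColor(w1,cv2.COLOR_BGR2GRAY);print(g[100:240:8,330].tolist(), g[200,285:345:5].tolist(), g[140,295:365:5].tolist())
rep("block",mask(w1,215,255,(295,85,372,186)),42,s1)
rep("ledge",mask(w1,110,255,(280,182,350,245)),8,s1)
g2=cv2.cvtColor(w2,cv2.COLOR_BGR2GRAY);print(g2[178,295:335:3].tolist(),g2[120,290:315:3].tolist())
rep("bar",mask(w2,150,255,(280,75,330,172)),14,s2)
rep("grip",mask(w2,75,140,(295,160,330,200)),41,s2)
rep("knob",mask(w1,0,90,(319,96,338,115)),75,s1)
a=w1[80:245,270:380];b=w2[75:205,270:350]
A=cv2.resize(a,None,fx=3.6,fy=3.6,interpolation=2);B=cv2.resize(b,None,fx=4.56,fy=4.56,interpolation=2)[:A.shape[0]]
A=A[:B.shape[0]];cv2.imwrite("pics/cr.png",np.hstack([A,B]))
print(A.shape,B.shape)
E
```

```text
[126, 79, 241, 248, 248, 249, 249, 249, 249, 249, 128, 209, 169, 144, 144, 156, 59, 39] [23, 24, 131, 146, 147, 159, 155, 160, 183, 144, 133, 36] [42, 42, 39, 243, 235, 206, 237, 249, 249, 249, 249, 249, 137, 39]
block c 541.9 210.0 size 89.7 51.0 yaw 76.74
ledge c 519.6 113.7 size 83.1 57.1 yaw 76.8
[38, 37, 37, 37, 113, 138, 141, 143, 121, 44, 36, 37, 39, 38] [47, 47, 151, 235, 238, 241, 184, 47, 46]
bar c 466.9 -158.6 size 15.1 91.2 yaw 100.62
grip c 478.3 -218.9 size 18.1 34.9 yaw 100.7
knob c 534.9 244.0 size 11.2 9.8 yaw 43.96
(593, 396, 3) (593, 365, 3)
```

View pics/cr.png

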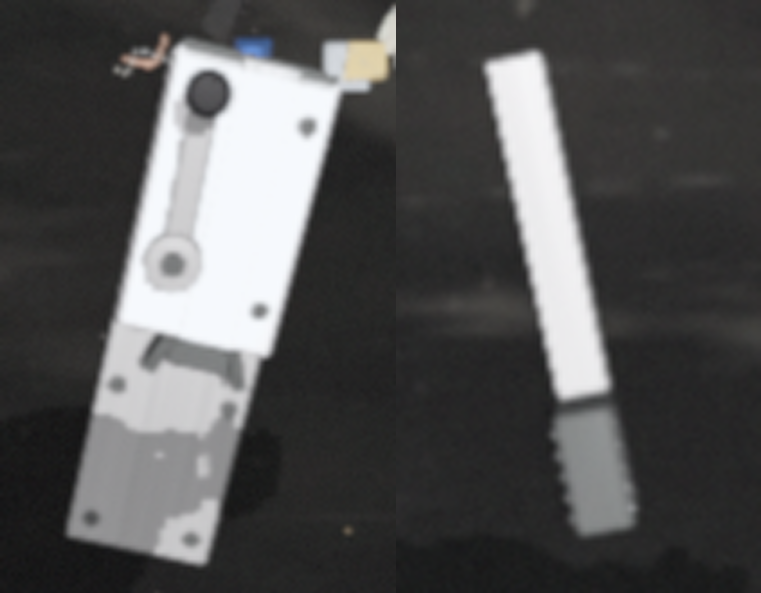

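```bash
cat >> h.py <<'E'
def go(xyz,yawx,tilt=True):
    "tool-frame delta cm, rotvec deg to reach TCP xyz, pointing down, tool x along world heading yawx (deg)"
    s=r.sense();R=Rt(s);c,q=np.cos(np.radians(yawx)),np.sin(np.radians(yawx))
    T=np.array([[c,0,-q],[q,0,c],[0,-1,0.]]); 
    print("clk",round(s["clock"],2),"pos",s["eef_pos"].round(1),"xhead",np.degrees(np.arctan2(R[1,0],R[0,0])).round(2),"F",s["contact_force"].round(1),"op",round(s["opening"],3))
    print("d cm",(R.T@(np.array(xyz)-s["eef_pos"])/10).round(2),"rot",np.degrees(Ro.from_matrix(R.T@T).as_rotvec()).round(2),"d in final axes",(T.T@(np.array(xyz)-s["eef_pos"])/10).round(2))
E
python3 - <<'E'
from m import *
go([478.3,-218.9,70],-79.3)
d=np.array([np.cos(np.radians(76.75)),np.sin(np.radians(76.75))]);n=np.array([-d[1],d[0]]);m=np.array([541.9,210.])-45*d
print("mouth",m)
for nm,u,v,z in [("pivot",317.8,153.3,56),("knobtop",327.8,106.1,75),("cheekL",270+150/3.6,80+350/3.6,30),("cheekR",270+238/3.6,80+372/3.6,30)]:
    p=onz("wrist",u,v,z,s1)[:2]; print(nm,p.round(1),"along",((p-m)@d).round(1),"lat",((p-m)@n).round(1))
E
```

```text
clk 1.85 pos [ 484.3 -215.6  228.9] xhead -90.8 F [ 0.4 -0.4  0.1] op 1.001
d cm [ 0.29 15.89 -0.61] rot [ -0.03 -11.5    0.19] d in final axes [ 0.21 15.89 -0.65]
mouth [531.58598241 166.19793337]
pivot [525.5 193.5] along 25.1 lat 12.2
knobtop [535.7 243.9] along 76.6 lat 13.8
cheekL [517.7 159.6] along -9.6 lat 12.0
cheekR [548.5 151.7] along -10.3 lat -19.8
```

Call:
{"api": "apply_moves", "payload": {
  "plan": "0 2 0 0 -5.75 0 0.4;0 2 0 0 -5.75 0 0.4;0.2 4 -0.6 0 0 0 0.4;0 4 0 0 0 0 0.4;0 3.8 0 0 0 0 0.4;0 0 0 0 0 0 0.4;0 0 0 0 0 0 0.4",
  "squeeze": 25
}}

```text
clock: 2.55
eef_pos: [482.8, -214.7, 68.7]
tcp_rot: [-1.566, -0.005, -1.37]
contact_force: [0.8, 0.7, -0.0]
opening: 0.6
```

```bash
python3 - <<'E'
from m import *
go([478.3,-218.9,12],-79.3)
E
```

```text
clk 2.55 pos [ 482.8 -214.7   68.7] xhead -78.47 F [ 0.8  0.7 -0. ] op 0.6
d cm [ 0.29  5.67 -0.55] rot [-0.28  0.83  0.29] d in final axes [ 0.32  5.67 -0.52]
```

Call:
{"api": "apply_moves", "payload": {
  "plan": "0.3 0 -0.5 -0.3 0.8 0.3 0.4;0 2.5 0 0 0 0 0.4;0 2 0 0 0 0 0.4;0 0.8 0 0 0 0 0.4;0 0 0 0 0 0 0.4"
}}

```text
clock: 3.05
eef_pos: [484.7, -221.4, 24.0]
tcp_rot: [-1.56, -0.007, -1.385]
contact_force: [-0.0, 0.2, -0.4]
opening: 0.594
```

```bash
python3 - <<'E'
from m import *
go([478.3,-218.9,12],-79.3)
s=r.sense();w=r.grab_frame("wrist");cv2.imwrite("pics/w3.png",w)
E
```

```text
clk 3.05 pos [ 484.7 -221.4   24. ] xhead -79.34 F [-0.   0.2 -0.4] op 0.594
d cm [-0.37  1.19 -0.6 ] rot [-0.59 -0.04  0.41] d in final axes [-0.36  1.2  -0.58]
```

View pics/w3.png

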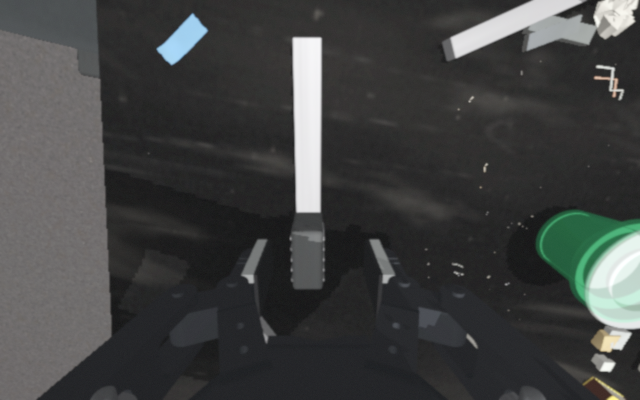

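Call:
{"api": "apply_moves", "payload": {
  "plan": "-0.3 0.6 -0.6 -0.6 0 0.4 0.4;0 0.6 0 0 0 0 0.4;0 0 0 0 0 0 0.8;0 0 0 0 0 0 1;0 0 0 0 0 0 1;0 0 0 0 0 0 1;0 0 0 0 0 0 1;0 0 0 0 0 0 1"
}}

```text
clock: 3.9
eef_pos: [479.8, -220.5, 14.7]
tcp_rot: [-1.568, -0.002, -1.385]
contact_force: [0.3, -0.2, -0.4]
opening: 0.184
```

```bash
python3 - <<'E'
from m import *
go([478.3,-218.9,12],-79.3)
E
```

```text
clk 3.9 pos [ 479.8 -220.5   14.7] xhead -79.35 F [ 0.3 -0.2 -0.4] op 0.184
d cm [-0.18  0.27 -0.12] rot [-0.17 -0.05  0.14] d in final axes [-0.18  0.27 -0.12]
```

Call:
{"api": "apply_moves", "payload": {
  "plan": "0 -1 0 0 0 0 1;0 -2.5 0 0 0 0 1;0 -3 0 0 0 0 1;-2 0 0 0 6 0 1;-4 0 0 0 6 0 1;-4 0 0 0 6 0 1;-4 0 0 0 5.5 0 1;-4 0 0 0 0 0 1;-4 0 0 0 0 0 1;0 0 0 0 0 0 1;0 0 0 0 0 0 1",
  "squeeze": 40
}}

```text
clock: 5.0
eef_pos: [500.7, 3.4, 89.2]
tcp_rot: [-1.56, -0.0, -1.815]
contact_force: [-0.3, -0.3, -0.6]
opening: 0.179
```

```bash
python3 - <<'E'
from m import *
go([504.1,29.9,60],-103.25)
E
```

```text
clk 5.0 pos [500.7   3.4  89.2] xhead -103.98 F [-0.3 -0.3 -0.6] op 0.179
d cm [-2.65  2.92 -0.34] rot [-0.61 -0.73  0.02] d in final axes [-2.65  2.92 -0.28]
```

Call:
{"api": "apply_moves", "payload": {
  "plan": "-1.6 1.5 -0.3 -0.6 -0.7 0 1;-1 1.4 0 0 0 0 1;0 0 0 0 0 0 1;0 0 0 0 0 0 1"
}}

```text
clock: 5.4
eef_pos: [504.3, 27.6, 60.3]
tcp_rot: [-1.57, -0.001, -1.804]
contact_force: [0.1, 0.4, -2.1]
opening: 0.179
```

```bash
python3 - <<'E'
from m import *
import pickle
go([504.1,29.9,60],-103.25)
s=r.sense();w=r.grab_frame("wrist");pickle.dump(s,open("s4.pkl","wb"));cv2.imwrite("pics/w4.png",w)
cv2.imwrite("pics/w4c.png",cv2.resize(w[0:300,200:440],None,fx=2,fy=2,interpolation=2))
E
```

```text
clk 5.4 pos [504.3  27.6  60.3] xhead -103.38 F [ 0.1  0.4 -2.1] op 0.179
d cm [-0.22  0.03 -0.07] rot [-0.06 -0.13  0.04] d in final axes [-0.22  0.03 -0.07]
```

View pics/w4c.png

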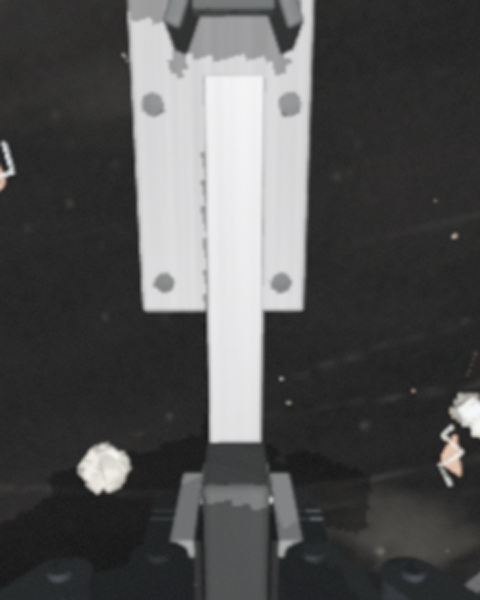

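Call:
{"api": "apply_moves", "payload": {
  "plan": "0 2 -0.06 0 -0.1 0 1;0 1.2 0 0 0 0 1;0 0 0 0 0 0 1;0 0 0 0 0 0 1"
}}

```text
clock: 5.85
eef_pos: [504.6, 25.4, 29.0]
tcp_rot: [-1.568, -0.001, -1.806]
contact_force: [-0.7, -0.2, -1.3]
opening: 0.183
```

```bash
python3 - <<'E'
from m import *
go([504.1,29.9,23],-103.25)
E
```

```text
clk 5.85 pos [504.6  25.4  29. ] xhead -103.45 F [-0.7 -0.2 -1.3] op 0.183
d cm [-0.42  0.6  -0.15] rot [-0.17 -0.2   0.03] d in final axes [-0.43  0.6  -0.15]
```

Call:
{"api": "apply_moves", "payload": {
  "plan": "0 0.3 -0.13 -0.2 -0.2 0 1;0 0.2 0 0 0 0 1;0 0 0 0 0 0 1"
}}

```text
clock: 6.15
eef_pos: [504.1, 25.5, 25.0]
tcp_rot: [-1.57, -0.0, -1.802]
contact_force: [0.5, 0.6, -1.2]
opening: 0.179
```

```bash
python3 - <<'E'
from m import *
go([504.1,29.9,23],-103.25)
E
```

```text
clk 6.15 pos [504.1  25.5  25. ] xhead -103.26 F [ 0.5  0.6 -1.2] op 0.179
d cm [-0.43  0.2  -0.1 ] rot [-0.05 -0.01  0.01] d in final axes [-0.43  0.2  -0.1 ]
```

Call:
{"api": "apply_moves", "payload": {
  "plan": "0 0.1 -0.08 0 0 0 1;0 0.05 0 0 0 0 1;0 0 0 0 0 0 1"
}}

```text
clock: 6.45
eef_pos: [503.6, 25.8, 23.8]
tcp_rot: [-1.569, 0.0, -1.802]
contact_force: [-0.4, 0.0, -1.6]
opening: 0.179
```

```bash
python3 - <<'E'
from m import *
go([504.1,29.9,23],-103.25)
E
```

```text
clk 6.45 pos [503.6  25.8  23.8] xhead -103.24 F [-0.4  0.  -1.6] op 0.179
d cm [-0.41  0.08 -0.04] rot [-0.1   0.01 -0.01] d in final axes [-0.41  0.08 -0.04]
```

Call:
{"api": "apply_moves", "payload": {
  "plan": "-0.3 0.03 -0.02 0 0 0 1;-0.3 0 0 0 0 0 1;-0.3 0 0 0 0 0 1;-0.3 0 0 0 0 0 1;-0.3 0 0 0 0 0 1;-0.3 0 0 0 0 0 1;0 0 0 0 0 0 1"
}}

```text
clock: 7.15
eef_pos: [508.1, 45.3, 23.7]
tcp_rot: [-1.569, 0.0, -1.802]
contact_force: [0.5, 0.3, -1.5]
opening: 0.186
```

```bash
cat >>h.py <<'E'
def slot(z=23):
    d=np.array([np.cos(np.radians(76.75)),np.sin(np.radians(76.75))]);m=np.array([536.,165.2])
    s=r.sense();a=(s["eef_pos"][:2]-m)@d;p=m+a*d
    print("nose along",round(a+109,1),"Falong",round(s["contact_force"][:2]@d,1),"Flat",round(s["contact_force"][:2]@[-d[1],d[0]],1));go([p[0],p[1],z],-103.25)
E
python3 -c "
from h import *
slot()"
```

```text
nose along -14.1 Falong 0.4 Flat -0.4
clk 7.15 pos [508.1  45.3  23.7] xhead -103.23 F [ 0.5  0.3 -1.5] op 0.186
d cm [ 0.    0.07 -0.03] rot [-0.12  0.02 -0.02] d in final axes [ 0.    0.07 -0.03]
```

Call:
{"api": "apply_moves", "payload": {
  "plan": "-0.2 0.06 -0.02 -0.1 0 0 1;-0.2 0 0 0 0 0 1;-0.2 0 0 0 0 0 1;-0.2 0 0 0 0 0 1"
}}

```text
clock: 7.55
eef_pos: [509.7, 53.6, 22.9]
tcp_rot: [-1.571, 0.0, -1.802]
contact_force: [-0.7, 0.3, -1.9]
opening: 0.181
```

```bash
python3 -c "
from h import *
slot()"
```

```text
nose along -5.7 Falong 0.1 Flat 0.7
clk 7.55 pos [509.7  53.6  22.9] xhead -103.24 F [-0.7  0.3 -1.9] op 0.181
d cm [-0.   -0.01 -0.  ] rot [ 0.    0.01 -0.01] d in final axes [ 0.   -0.01 -0.  ]
```

Call:
{"api": "apply_moves", "payload": {
  "plan": "-0.2 0 0 0 0 0 1;-0.2 0 0 0 0 0 1;-0.2 0 0 0 0 0 1;-0.2 0 0 0 0 0 1"
}}

```text
clock: 7.95
eef_pos: [511.8, 62.0, 23.0]
tcp_rot: [-1.571, 0.0, -1.802]
contact_force: [0.0, 0.2, -1.8]
opening: 0.176
```

```bash
python3 -c "
from h import *
slot()"
```

```text
nose along 3.0 Falong 0.2 Flat 0.0
clk 7.95 pos [511.8  62.   23. ] xhead -103.24 F [ 0.   0.2 -1.8] op 0.176
d cm [-0.   -0.   -0.01] rot [-0.01  0.01 -0.01] d in final axes [ 0.   -0.   -0.01]
```

Entering cleanly. Continue to ~30 mm.

Call:
{"api": "apply_moves", "payload": {
  "plan": "-0.2 0 0 0 0 0 1;-0.2 0 0 0 0 0 1;-0.2 0 0 0 0 0 1;-0.2 0 0 0 0 0 1"
}}

```text
clock: 8.35
eef_pos: [513.8, 70.5, 23.0]
tcp_rot: [-1.571, 0.0, -1.802]
contact_force: [-0.5, -0.1, -1.2]
opening: 0.176
```

Call:
{"api": "apply_moves", "payload": {
  "plan": "-0.2 0 0 0 0 0 1;-0.2 0 0 0 0 0 1;-0.2 0 0 0 0 0 1;-0.2 0 0 0 0 0 1"
}}

```text
clock: 8.75
eef_pos: [515.8, 79.0, 23.0]
tcp_rot: [-1.571, 0.0, -1.802]
contact_force: [-0.1, 0.4, -0.9]
opening: 0.178
```

Call:
{"api": "apply_moves", "payload": {
  "plan": "-0.2 0 0 0 0 0 1;-0.2 0 0 0 0 0 1;-0.2 0 0 0 0 0 1;-0.2 0 0 0 0 0 1;-0.2 0 0 0 0 0 1"
}}

```text
clock: 9.25
eef_pos: [518.3, 89.6, 23.0]
tcp_rot: [-1.571, 0.0, -1.802]
contact_force: [0.1, 0.8, -2.3]
opening: 0.181
```

```bash
python3 -c "
from h import *
slot()"
```

```text
nose along 31.4 Falong 0.8 Flat 0.1
clk 9.25 pos [518.3  89.6  23. ] xhead -103.24 F [ 0.1  0.8 -2.3] op 0.181
d cm [-0.   -0.   -0.01] rot [-0.01  0.01 -0.01] d in final axes [-0.   -0.   -0.01]
```

Call:
{"api": "apply_moves", "payload": {
  "plan": "-0.1 0 0 0 0 0 1;-0.1 0 0 0 0 0 1;-0.1 0 0 0 0 0 1;-0.1 0 0 0 0 0 1;-0.1 0 0 0 0 0 1",
  "squeeze": 25
}}

```text
clock: 9.75
eef_pos: [519.5, 95.0, 22.9]
tcp_rot: [-1.571, 0.0, -1.802]
contact_force: [0.3, -0.0, -1.5]
opening: 0.181
```

Call:
{"api": "apply_moves", "payload": {
  "plan": "-0.1 0 0 0 0 0 1;-0.1 0 0 0 0 0 1;-0.1 0 0 0 0 0 1"
}}

```text
clock: 10.05
eef_pos: [520.2, 98.1, 22.9]
tcp_rot: [-1.571, 0.0, -1.802]
contact_force: [0.5, -0.9, -1.7]
opening: 0.181
```

Call:
{"api": "apply_moves", "payload": {
  "plan": "-0.1 0 0 0 0 0 1;-0.1 0 0 0 0 0 1;-0.1 0 0 0 0 0 1"
}}

```text
clock: 10.35
eef_pos: [521.0, 101.3, 22.9]
tcp_rot: [-1.571, 0.0, -1.802]
contact_force: [0.5, 0.0, -2.6]
opening: 0.182
```

Call:
{"api": "apply_moves", "payload": {
  "plan": "-0.1 0 0 0 0 0 1;-0.1 0 0 0 0 0 1;-0.1 0 0 0 0 0 1"
}}

```text
clock: 10.65
eef_pos: [521.7, 104.5, 22.9]
tcp_rot: [-1.571, 0.0, -1.802]
contact_force: [1.3, -0.5, -1.0]
opening: 0.181
```

Call:
{"api": "apply_moves", "payload": {
  "plan": "-0.1 0 0 0 0 0 1;-0.1 0 0 0 0 0 1;-0.1 0 0 0 0 0 1"
}}

```text
clock: 10.95
eef_pos: [522.5, 107.7, 22.9]
tcp_rot: [-1.571, 0.0, -1.802]
contact_force: [-0.1, -0.7, -1.3]
opening: 0.179
```

Call:
{"api": "apply_moves", "payload": {
  "plan": "-0.1 0 0 0 0 0 1;-0.1 0 0 0 0 0 1;-0.1 0 0 0 0 0 1"
}}

```text
clock: 11.25
eef_pos: [522.6, 109.6, 22.9]
tcp_rot: [-1.572, -0.002, -1.801]
contact_force: [-0.8, -13.1, 2.6]
opening: 0.175
```

Call:
{"api": "apply_moves", "payload": {
  "plan": "0 0 0 0 0 0 1;0 0 0 0 0 0 1"
}}

```text
clock: 11.45
eef_pos: [522.9, 109.4, 23.0]
tcp_rot: [-1.571, -0.002, -1.801]
contact_force: [-0.3, 0.3, -0.2]
opening: 0.18
```

Call:
{"api": "apply_moves", "payload": {
  "plan": "-0.05 0 0 0 0 0 1;0 0 0 0 0 0 1"
}}

```text
clock: 11.65
eef_pos: [522.8, 109.5, 23.0]
tcp_rot: [-1.571, -0.003, -1.801]
contact_force: [0.5, -1.1, -0.8]
opening: 0.179
```

```bash
python3 -c "
from h import *
slot()"
```

```text
nose along 51.7 Falong -0.9 Flat -0.7
clk 11.65 pos [522.8 109.5  23. ] xhead -103.2 F [ 0.5 -1.1 -0.8] op 0.179
d cm [ 0. -0.  0.] rot [0.04 0.05 0.16] d in final axes [ 0. -0.  0.]
```

Call:
{"api": "apply_moves", "payload": {
  "plan": "-0.1 0 0 0 0 0 1"
}}

```text
clock: 11.75
eef_pos: [522.7, 109.6, 23.0]
tcp_rot: [-1.572, -0.004, -1.801]
contact_force: [-0.1, -14.5, 3.1]
opening: 0.184
```

Call:
{"api": "apply_moves", "payload": {
  "plan": "0 0 0 0 0 0 0.8;0 0 0 0 0 0 0.6;0 0 0 0 0 0 0.5;0 0 0 0 0 0 0.5;0 0 0 0 0 0 0.5"
}}

```text
clock: 12.25
eef_pos: [523.2, 110.6, 23.3]
tcp_rot: [-1.571, -0.003, -1.801]
contact_force: [0.8, -0.2, -0.0]
opening: 0.502
```

```bash
python3 - <<'E'
from h import *
slot()
w=r.grab_frame("wrist");cv2.imwrite("pics/w5.png",w[0:400,120:520])
E
```

```text
nose along 52.9 Falong -0.0 Flat -0.8
clk 12.25 pos [523.2 110.6  23.3] xhead -103.18 F [ 0.8 -0.2 -0. ] op 0.502
d cm [-0.    0.03 -0.01] rot [0.02 0.07 0.16] d in final axes [ 0.    0.03 -0.01]
```

View pics/w5.png

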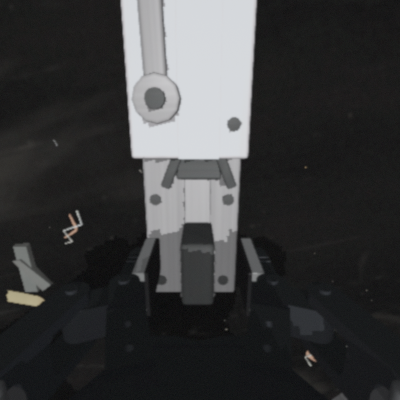

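Call:
{"api": "apply_moves", "payload": {
  "plan": "0 -1 0 0 0 0 0.5;0 -3 0 0 0 0 0.5;0 -3 0 0 0 0 0.5;0 -2.5 0 0 0 0 0.5;-3 0 0 0 0 0 0.5;-4 0 0 0 0 0 0.5;-4 0 0 0 0 0 0.5;-2 0 0 0 0 0 0.5;0 0 0 0 0 0 0.5;0 0 0 0 0 0 0.5"
}}

```text
clock: 13.3
eef_pos: [554.0, 241.0, 128.3]
tcp_rot: [-1.569, -0.001, -1.802]
contact_force: [-0.5, -0.4, -0.9]
opening: 0.498
```

```bash
python3 - <<'E'
from h import *
go([535.7,243.9,90],-103.25)
E
```

```text
clk 13.3 pos [554.  241.  128.3] xhead -103.25 F [-0.5 -0.4 -0.9] op 0.498
d cm [ 0.14  3.82 -1.86] rot [-0.12  0.    0.05] d in final axes [ 0.14  3.83 -1.85]
```

Call:
{"api": "apply_moves", "payload": {
  "plan": "0.1 0 -1.85 0 0 0 0.5;0 1.5 0 0 0 0 0.5;0 1.2 0 0 0 0 0.5;0 0 0 0 0 0 0.5;0 0 0 0 0 0 0.5"
}}

```text
clock: 13.8
eef_pos: [534.9, 238.8, 98.6]
tcp_rot: [-1.57, -0.004, -1.805]
contact_force: [0.5, 0.0, -0.2]
opening: 0.501
```

```bash
python3 - <<'E'
from h import *
go([535.7,243.9,52],-103.25)
E
```

```text
clk 13.8 pos [534.9 238.8  98.6] xhead -103.41 F [ 0.5  0.  -0.2] op 0.501
d cm [-0.53  4.65 -0.04] rot [-0.02 -0.16  0.22] d in final axes [-0.51  4.66 -0.04]
```

Call:
{"api": "apply_moves", "payload": {
  "plan": "-0.5 0.5 0 0 0 0.2 0.5;0 2 0 0 0 0 0.5;0 1.9 0 0 0 0 0.5;0 0 0 0 0 0 0.5;0 0 0 0 0 0 0.7;0 0 0 0 0 0 0.7"
}}

```text
clock: 14.4
eef_pos: [539.3, 244.7, 54.3]
tcp_rot: [-1.568, 0.003, -1.806]
contact_force: [-0.4, 0.3, 0.5]
opening: 0.307
```

```bash
python3 - <<'E'
from h import *
go([535.7,243.9,52],-103.25)
w=r.grab_frame("wrist");cv2.imwrite("pics/w6.png",w[0:400,120:520])
E
```

```text
clk 14.4 pos [539.3 244.7  54.3] xhead -103.49 F [-0.4  0.3  0.5] op 0.307
d cm [ 0.17  0.23 -0.33] rot [-0.18 -0.24 -0.14] d in final axes [ 0.17  0.23 -0.33]
```

View pics/w6.png

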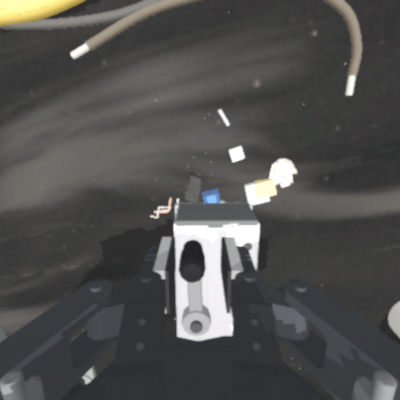

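Call:
{"api": "apply_moves", "payload": {
  "plan": "0.1 0.1 -0.33 0 0 0 0.75;0 0 0 0 0 0 0.79;0 0 0 0 0 0 0.79;0.05 0 -0.72 0 -8 0 0.79;0.05 0 -0.72 0 -8 0 0.79"
}}

```text
clock: 14.95
eef_pos: [523.9, 246.7, 56.0]
tcp_rot: [-1.561, 0.003, -1.521]
contact_force: [0.9, -0.3, -1.7]
opening: 0.21
```

```bash
cat >>h.py <<'E'
def arc(th,rad=52,z=53):
    P=np.array([525.2,193.4]);s=r.sense();v=s["eef_pos"][:2]-P
    print("rad",np.linalg.norm(v).round(1),"theta",(np.degrees(np.arctan2(v[1],v[0]))-76.75).round(1))
    a=np.radians(76.75+th);go([P[0]+rad*np.cos(a),P[1]+rad*np.sin(a),z],-103.25+th)
E
python3 -c "
from h import *
arc(24)"
```

```text
rad 53.3 theta 14.6
clk 14.95 pos [523.9 246.7  56. ] xhead -87.14 F [ 0.9 -0.3 -1.7] op 0.21
d cm [ 0.18  0.29 -0.86] rot [-0.58 -7.89 -0.16] d in final axes [ 0.06  0.3  -0.87]
```

Call:
{"api": "apply_moves", "payload": {
  "plan": "0.1 0.25 -0.8 -0.5 -7.9 -0.1 0.79;0.05 0.05 -0.75 -0.2 -8 0 0.79;0.05 0.05 -0.75 -0.2 -8 0 0.79"
}}

```text
clock: 15.25
eef_pos: [503.9, 241.6, 54.1]
tcp_rot: [-1.57, 0.001, -1.085]
contact_force: [2.2, 1.0, 0.0]
opening: 0.211
```

```bash
python3 -c "
from h import *
arc(48)"
```

```text
rad 52.7 theta 37.1
clk 15.25 pos [503.9 241.6  54.1] xhead -62.19 F [2.2 1.  0. ] op 0.211
d cm [ 0.1   0.11 -1.  ] rot [-0.07 -6.94 -0.04] d in final axes [-0.03  0.11 -1.  ]
```

Call:
{"api": "apply_moves", "payload": {
  "plan": "0.1 0.1 -1 0 -7 0 0.79;0.05 0.05 -0.75 -0.1 -8 0 0.79;0.05 0.05 -0.75 -0.1 -8 0 0.79"
}}

```text
clock: 15.55
eef_pos: [486.6, 227.6, 53.7]
tcp_rot: [-1.566, -0.002, -0.667]
contact_force: [1.4, 3.1, -0.0]
opening: 0.207
```

```bash
python3 -c "
from h import *
arc(76)"
```

```text
rad 51.6 theta 61.6
clk 15.55 pos [486.6 227.6  53.7] xhead -38.2 F [ 1.4  3.1 -0. ] op 0.207
d cm [ 0.04  0.07 -1.29] rot [ -0.27 -10.95   0.12] d in final axes [-0.2   0.07 -1.28]
```

Call:
{"api": "apply_moves", "payload": {
  "plan": "0 0.05 -0.8 -0.3 -7 0.1 0.79;0 0.05 -0.8 0 -6 0 0.79;0 0 -0.6 0 -6 0 0.79"
}}

```text
clock: 15.85
eef_pos: [476.3, 210.5, 54.1]
tcp_rot: [-1.567, -0.003, -0.32]
contact_force: [1.1, 2.1, -2.1]
opening: 0.211
```

```bash
python3 -c "
from h import *
arc(90)"
```

```text
rad 51.8 theta 84.0
clk 15.85 pos [476.3 210.5  54.1] xhead -18.31 F [ 1.1  2.1 -2.1] op 0.211
d cm [-0.    0.11 -0.55] rot [-0.24 -5.06  0.19] d in final axes [-0.05  0.11 -0.54]
```

Call:
{"api": "apply_moves", "payload": {
  "plan": "0 0.1 -0.4 -0.2 -3 0.1 0.79;0 0 -0.3 0 -2 0 0.79;0 0 -0.2 0 0 0 0.79"
}}

```text
clock: 16.15
eef_pos: [474.5, 202.9, 54.2]
tcp_rot: [-1.567, -0.003, -0.226]
contact_force: [-0.4, 8.7, -3.5]
opening: 0.214
```

```bash
python3 -c "
from h import *
arc(92)"
```

```text
rad 51.6 theta 92.6
clk 16.15 pos [474.5 202.9  54.2] xhead -12.96 F [-0.4  8.7 -3.5] op 0.214
d cm [-0.04  0.12  0.05] rot [-0.23 -1.71  0.19] d in final axes [-0.04  0.12  0.05]
```

Call:
{"api": "apply_moves", "payload": {
  "plan": "0 0 -0.2 0 0 0 0.79;0 0 -0.2 0 0 0 0.79"
}}

```text
clock: 16.35
eef_pos: [474.4, 202.4, 54.5]
tcp_rot: [-1.56, -0.004, -0.231]
contact_force: [-0.8, 17.7, -9.9]
opening: 0.211
```

```bash
python3 -c "
from h import *
arc(92)"
```

```text
rad 51.6 theta 93.1
clk 16.35 pos [474.4 202.4  54.5] xhead -13.25 F [-0.8 17.7 -9.9] op 0.211
d cm [-0.05  0.15  0.1 ] rot [-0.6  -2.    0.26] d in final axes [-0.05  0.15  0.1 ]
```

Call:
{"api": "apply_moves", "payload": {
  "plan": "0 0 0.1 0 0 0 0.6;0 0 0 0 0 0 0.5;0 0 0 0 0 0 0.5;0 -2 0 0 0 0 0.5;0 -4 0 0 0 0 0.5;0 -4 0 0 0 0 0.5;0 -4 0 0 0 0 0.5;0 -3 0 0 0 0 0.5;0 0 0 0 0 0 0.5;0 0 0 0 0 0 0.5"
}}

```text
clock: 17.35
eef_pos: [472.7, 199.7, 231.0]
tcp_rot: [-1.564, -0.003, -0.237]
contact_force: [-0.1, -0.7, 0.5]
opening: 0.5
```

```bash
python3 - <<'E'
from h import *
import pickle
s=r.sense();w=r.grab_frame("wrist");pickle.dump(s,open("s7.pkl","wb"));cv2.imwrite("pics/w7.png",w)
print(s["clock"],s["eef_pos"],s["contact_force"].round(1))
for n,p in [("knob",(525.2-50.6,193.4+11.9,75)),("grip end",(0,0,0))]: print(n,proj("wrist",p,s))
E
```

```text
17.35 [472.70220947 199.70589068 230.96874506] [-0.1 -0.7  0.5]
knob [322.07290365 182.69419147]
grip end [ -21.42443801 -281.82947729]
```

View pics/w7.png

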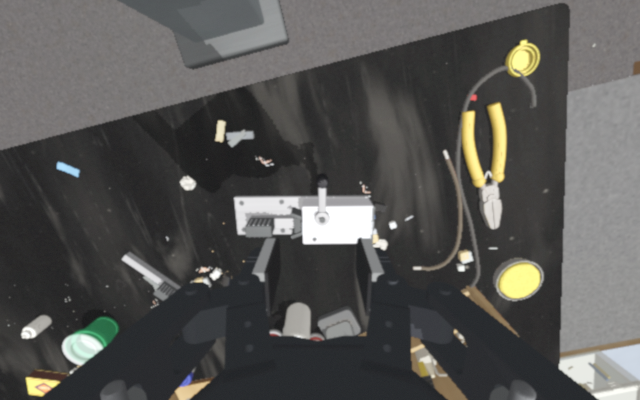

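```bash
python3 - <<'E'
from m import *
s=pickle.load(open("s7.pkl","rb"));w=cv2.imread("pics/w7.png")
d=np.array([np.cos(np.radians(76.75)),np.sin(np.radians(76.75))]);n=np.array([-d[1],d[0]]);mo=np.array([536.,165.2])
g=cv2.cvtColor(w,cv2.COLOR_BGR2GRAY);print(g[227,236:305:2].tolist())
for nm,u,v,z in [("rear",246,227,49),("gripfront",273,227,49),("block front",302,222,42),("knob",322,182,75),("pivot",321.5,218,56)]:
    p=onz("wrist",u,v,z,s)[:2];print(nm,((p-mo)@d).round(1),((p-mo)@n).round(1))
E
```

```text
[127, 224, 228, 208, 171, 136, 136, 137, 137, 137, 138, 139, 139, 140, 140, 141, 141, 127, 76, 158, 229, 232, 232, 226, 230, 234, 233, 225, 210, 141, 139, 141, 126, 216, 255]
rear -70.2 5.1
gripfront -36.3 4.9
block front 0.0 8.5
knob 24.9 69.7
pivot 24.7 19.5
```

```bash
python3 -c "
from h import *
print(r.sign_off())"
```

```text
the job is handed in; nothing more can be done
None
```

The stop bar is in the slot against the hidden stop, it has been let go of, and the cam lever is swung fully over. I handed the job in about 17.4 s into the 61 s allowed; no verdict is reported at sign-off.

**Finding the stop:** I slid the bar in with 1–2 mm steps and almost no resistance. It met a firm stop with the nose about 52 mm inside. The two force readings I took against the stop were 13 N and 14.5 N, under the 25 N limit. I only read the force at the end of each move.

**Releasing and clamping:** I opened the fingers, lifted clear, then straddled the knob and swung the lever until it hit its limit at about 18 N sideways.

**Last checks:**
- **Lever:** The final wrist picture puts the lever at about 90°, with the knob where the clamped position predicts.
- **Bar:** Its rear end implies the nose is about 53.8 mm inside, against 51.7 mm measured by feel. The 2 mm gap is within the calibration error and points further in, not backed out.
- **Lateral position:** The grip showed about 5 mm to one side in that picture. The pivot showed the same way, by only 2.5 mm. I put this down to view and height error and did not resolve it. The bar had entered the slot without sideways force.
- **Bystanders and robot:** I touched none of the bystanders, but I did not measure their positions again afterwards. The robot ended clear of everything.

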